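# Repack the caliper tray: spare battery under the caliper

### The job

Repack the foam tray of the digital caliper: first lay the spare battery with the red sleeve lengthwise into the yellow-bottomed well in the tray's floor, then lay the caliper flat into its outline on top of it, display up and jaws in the wide end, and let go. The caliper is a precision instrument: hold it with a light grip and set it down gently, without dropping it or pressing it down. Leave the green battery, the screw jar and the screwdriver where they are.

Things in the scene. Friction and masses are not known exactly. Their poses are not given: they have to be found in the camera images.
- kit_tray: Foam caliper tray, fixed, 104 x 264 mm. Frame: origin on the bench plane, z up, y along the tray to its jaw end (roughly towards the robot); it spans x -51..53, y -132..132 mm. Yellow base up to z 5; grey layer up to z 23, the floor for the caliper; black rim blocks up to z 33 round its outline, 5 to 8 mm free. Caliper seated: its frame is the tray's, 23 mm higher.
- battery_well (a point): Centre of the battery well's yellow floor (tray frame 15, 57, 5 mm): 24 mm along tray x, 56 along y, 18 deep below the grey floor. The battery lies in it along tray y, wholly below the grey floor. A finger channel 38 mm wide (tray y 38..76), as deep, crosses it and the whole tray along x, open at both sides: fingers may go down and open there.
- seat_housing (a point): Point of the tray's grey floor (tray frame 15, 57, 23 mm) on which point caliper_housing comes to lie, straight above the battery well. Axes as the tray.
- seat_tail (a point): Point (tray frame 15, -110, 29 mm) where point caliper_tail comes to lie, in the narrow slot, 28 mm wide, for the beam.
- caliper: Digital caliper on the bench, display up, 64 x 230 x 15 mm, 0.15 kg. Origin at the underside, mid outline; z up, y along the beam to the jaws. Black housing x -2..32, y 21..93, z 0..14 mm; beam x 7..23, y -115..110, z 4..8; jaws y 87..115, out to x -32; thumb wheel at x -7, y 27. Grip it with at most 25 N; press it on the tray with at most 25 N; no drop over 8 mm.
- caliper_housing (a point): Centre of the underside of the caliper's black display housing (caliper frame 15, 57, 0 mm), the place to grip: across its 34 mm width, along caliper x. Axes as the caliper.
- caliper_tail (a point): Middle of the beam near its free end (caliper frame 15, -110, 6 mm).
- battery_red: Spare battery, red sleeve with white end, 15 x 50 x 15 mm, 23 g. Origin at its centre, y along its length; lies on the bench, does not roll.
- battery_green: Battery of the same size with a green sleeve; stays where it is.
- screw_jar: White screw jar, 64 mm in diameter, 66 mm high, beyond the work; stays. Origin under its centre.
- screwdriver: Orange-handled screwdriver, 24 x 167 x 26 mm, lying beyond the caliper; stays. Origin in its middle.
There are look-alikes about, which are no part of the job. What is shaped like the battery_red but black is not meant.

How it is judged:
On the way:
1. the red battery lies let go in the well, before the caliper is on the tray (horizontal distance between battery_red and battery_well below 0.009 m and z of battery_red in the frame of battery_well below 0.01 m and angle between the y axis of battery_red and the y axis of kit_tray, either way round below 0.35 rad and contact force between battery_red and the fingers below 0.1 N and contact force between caliper and kit_tray below 0.01 N), for 0.2 s.
At the end, for the whole second after the job is handed in: Red battery lying along the well, centre within 9 mm of its middle and at most 10 mm above its floor; caliper let go and at rest on top, flat within 0.05 rad, housing within 3 mm in height and 12 mm sideways of its seat, beam end within 14 mm of its place (horizontal distance between battery_red and battery_well below 0.009 m and z of battery_red in the frame of battery_well below 0.01 m and angle between the y axis of battery_red and the y axis of kit_tray, either way round below 0.35 rad and horizontal distance between caliper_housing and seat_housing below 0.012 m and horizontal distance between caliper_tail and seat_tail below 0.014 m and z of caliper_housing in the frame of seat_housing between -0.003 and 0.003 m and angle between caliper's own z axis and vertical below 0.05 rad and linear speed of caliper below 0.02 m/s); the robot touches nothing.
It fails at once if caliper squeezed with more than about 25 N of grip (60 N summed over both fingers) (contact force between caliper and the fingers above 60 N).
It fails at once if caliper dropped from more than about 8 mm (falls faster than 0.4 m/s out of the fingers) (linear speed of caliper above 0.4 m/s and contact force between caliper and the fingers below 0.1 N).
It fails at once if caliper pressed or knocked onto the tray with more than 25 N (contact force between caliper and kit_tray above 25 N).
It fails at once if green battery, screw jar or screwdriver moved by more than 30 mm (distance of any of battery_green, screw_jar, screwdriver from where it was at the start of the episode above 0.03 m).
It also fails if it takes over 64 s, if anything falls off the work surface, if the arm or the gripper's body presses on something with over 40 N, if the wrist force passes 120 N, or if a joint passes its speed limit or range.

### The arm

A 6-joint arm with a two-finger parallel gripper is mounted at the origin on a cart in front of the work surface, level with it; the furniture and walls round the work are solid. World frame = base frame: x ahead of the robot, y to its left, z up, the work surface at z = 0. Lengths are in m, angles in rad, forces in N, time in s.
With the tool pointing down it reaches from about 0.3 to 0.825 m from the base axis. Payload 5.4 kg.
Tool frame: the origin (TCP) lies midway between the tips of the shut fingers; the grasp point (between the pads) lies 19 mm behind it (env.grasp_offset is the x of the grasp point in the tool frame, in m); x points along the fingers, y is the direction in which the jaws open and shut, and the axes are right-handed (so a half turn about x gives the same grasp; the last joint's range is limited). The gripper opens to 92 mm and grips with 3 to 60 N. Pads are 20 mm wide; open, the fingers measure 128 mm over their backs; the gripper's body (75 mm by 189 mm) begins 69 mm behind the grasp point.
Start: joints at [-1.508, 0.158, 1.597, -0, 1.386, -0.21], TCP at [0.155, -0.554, 0.215] pointing down, gripper open.
Joint ranges: [-2.91, 2.91], [-0.94, 2.29], [0.18, 2.7], [-1.29, 4.43], [0.17, 2.64], [-3, 3]. Speed limits (rad/s): [2.57, 2.57, 3.14, 3.14, 3.14, 3.14].

### API

Orientations are given as [roll, pitch, yaw] about the fixed x, y, z axes, in that order (R = Rz(yaw) Ry(pitch) Rx(roll)).
In Python, from rig import env gives the robot as it stands. The module is installed in compiled form; this text tells all that it offers.
- The arm moves only by the shell command python3 -m creep 'ROWS' [FORCE]. ROWS is JSON, a list of rows, each an object with "rot": the turn, a rotation vector about the tool's x, y, z in rad, a list of three; "offset": the shift along the tool's x, y, z in mm, a list of three; "claw": the closure, from 0 (fully open) to 1 (shut). In form: [{"rot": [rx, ry, rz], "offset": [x, y, z], "claw": claw}, ...]. A call has 1 to 12 rows; each row is the pose to reach, as a shift and turn from the pose measured when the call began, along the tool's axes at that moment; what a row does not reach only later rows make up. A row lasts 1/10 s, in which the tool goes at most 50 mm and 8.59 degrees, less where a joint would pass 70% of its speed; a pose out of reach is approached as far as the arm can. A call with a gripper value outside its range is refused whole. The fingers move at their own pace and stop on an object; FORCE is the grip in N (left out, the last holds). Time passes only in rows, so rows that repeat a pose let the fingers close. It gives the time, the measured TCP pose, the force and the opening at its end, in the units of the state.
- env.read_state(): the state, without advancing time (a new reading comes with each control period).
- env.grab_frame(name): name is "side" or "top"; returns the picture (420x560x3 uint8, red, green, blue); there is no depth.
- env.camera_model(name): a dict with "camera_matrix" (3x3 intrinsics, pixels), "view" (4x4, takes a point from world to camera coordinates). Camera axes: x right, y up, looking along -z (the intrinsics and any distortion apply to the point x, -y, -z); pixel columns grow to the right and rows downward; lengths in m; the calibration is good to about 2 mm. A picture is of the moment at which its call begins. camera_model takes no time and is no camera call.
- env.close_job(): hands the job in, once; it reports no verdict.
Trained networks look in the newest picture that a camera, given by its name, has taken for a name from the list of things; names that differ only in an ending like _2 or _b are one class to them, and where a whole thing is asked for, a point or a joint stands for the part that bears it (a point fixed in the world has none). Each returns a list of dicts, best first, with "conf" (0 to 1); they miss things now and then, are a little off and sometimes report something else, mostly with a low value. They report only what shows in the picture. A call takes as long as a camera call. They do not tell look-alikes from the thing itself.
- env.cut_out(target, camera): "region" (420x560 bool, what is visible of it) and "rect" ([left, top, width, height] in pixels, round what is visible of it).
The state is a dict: "time_s": time; "joint_pos": joint angles; "qvel": joint speeds; "joint_efforts": joint torques, N m; "tcp_pos": TCP position; "ee_rot": TCP orientation; "force": force on the tool from outside, world axes, zero at the start; "moment": the same for the moment, N m; "finger_gap": finger opening in m.
Only numpy, scipy, OpenCV 4.12 (cv2) and the standard library are available. Lean on these libraries where they do the work, as an engineer would, in place of code of your own. Each camera call takes 0.05 s, during which the arm holds its last target.

## Working session

There is one attempt and no reset: what is moved stays moved. The work goes in short steps, Python scripts to look and compute and a shell command to move; the robot and the scene stay as the last step left them, time stands still between calls to the robot, and variables do not carry over. Pictures are saved under pics/ and viewed, and the job is handed in when it is done.

```bash
mkdir -p pics; ls
cat > h.py <<'E'
import numpy as np, cv2
from rig import env
def snap(name,fn):
    im=env.grab_frame(name); cv2.imwrite('pics/'+fn,im[:,:,::-1]); return im
E
python3 - <<'E'
from h import *
for c in('side','top'):
    snap(c,c+'0.png'); m=env.camera_model(c); print(c,m)
print(env.read_state(), env.grasp_offset)
E
```

```text
pics
side {'camera_matrix': array([[511.0948987 ,   0.        , 272.48219105],
       [  0.        , 511.0948987 , 213.65071289],
       [  0.        ,   0.        ,   1.        ]]), 'view': array([[ 0.04905976,  0.99878534, -0.00458088, -0.19455271],
       [-0.60939476,  0.0335663 ,  0.79215613,  0.29955242],
       [ 0.79134769, -0.03607143,  0.61030131, -1.67572046],
       [ 0.        ,  0.        ,  0.        ,  1.        ]])}
top {'camera_matrix': array([[520.93636591,   0.        , 269.56408072],
       [  0.        , 520.93636591, 210.14532913],
       [  0.        ,   0.        ,   1.        ]]), 'view': array([[ 4.63781067e-04, -9.99952548e-01,  9.73075417e-03,
         1.74341413e-01],
       [ 9.88393305e-01,  1.93663365e-03,  1.51904326e-01,
        -5.90873749e-01],
       [-1.51915963e-01,  9.54736192e-03,  9.88347301e-01,
        -1.07852637e+00],
       [ 0.00000000e+00,  0.00000000e+00,  0.00000000e+00,
         1.00000000e+00]])}
{'time_s': 0.1, 'joint_pos': array([-1.50812245e+00,  1.58976897e-01,  1.59812183e+00, -5.65007524e-05,
        1.38620965e+00, -2.10117347e-01]), 'qvel': array([-0.0017113 , -0.00092317, -0.00259729, -0.00096247, -0.0016816 ,
        0.00102274]), 'joint_efforts': array([ 1.10223916e-04, -3.86504531e+01, -3.22958815e+01,  7.03435298e-02,
        3.40021646e-02, -5.27246982e-05]), 'tcp_pos': array([ 0.15483202, -0.55315886,  0.21371474]), 'ee_rot': array([-1.74856362,  1.56907971,  1.66583067]), 'force': array([-1.11078841,  1.12491209, -1.13145219]), 'moment': array([ 0.00357569, -0.0025778 ,  0.03592114]), 'finger_gap': 0.09189258803777896} -0.0187
```

View pics/side0.png

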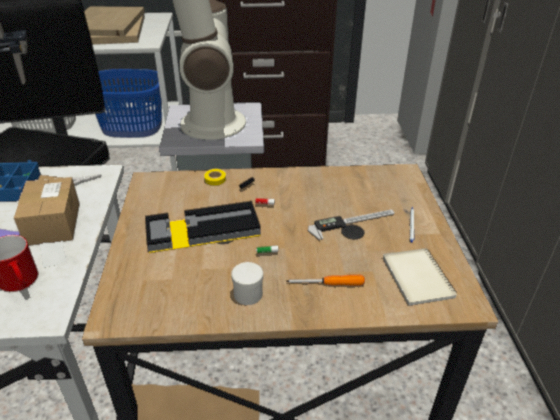

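View pics/top0.png

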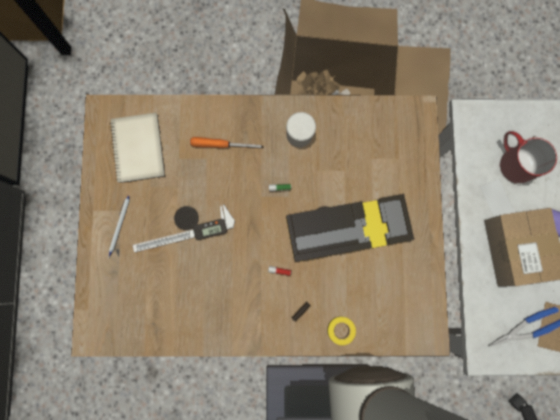

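```bash
cat >> h.py <<'E'
def ray(c,uv):
    m=env.camera_model(c);K=m['camera_matrix'];V=m['view'];R=V[:3,:3];o=-R.T@V[:3,3]
    p=np.linalg.inv(K)@np.array([uv[0],uv[1],1.]); return o,R.T@np.array([p[0],-p[1],-p[2]])
def atz(c,uv,z):
    o,d=ray(c,uv); return o+d*(z-o[2])/d[2]
def proj(c,P):
    m=env.camera_model(c);K=m['camera_matrix'];V=m['view'];p=V[:3,:3]@np.array(P)+V[:3,3]
    q=K@np.array([p[0],-p[1],-p[2]]);return q[:2]/q[2]
E
python3 - <<'E'
from h import *
for c in ('top','side'):
  for n in ('battery_red','caliper','kit_tray'):
    for r in env.cut_out(n,c): 
        ys,xs=np.nonzero(r['region']); print(c,n,round(r['conf'],2),r['rect'],xs.mean().round(1),ys.mean().round(1),cv2.minAreaRect(np.c_[xs,ys].astype(np.float32)))
E
```

```text
top battery_red 0.72 [268.5, 270.0, 24.2, 6.1] 280.1 271.1 ((279.5810852050781, 271.0135192871094), (21.207469940185547, 6.411561012268066), 9.462321281433105)
top battery_red 0.52 [293.4, 306.5, 15.0, 14.2] 300.1 311.9 ((300.7500305175781, 311.7500305175781), (6.363960266113281, 21.21320343017578), 45.0)
top caliper 0.77 [130.9, 207.2, 105.5, 45.4] 194.6 232.0 ((184.85186767578125, 237.1056671142578), (25.554500579833984, 104.58036804199219), 66.47679138183594)
top caliper 0.59 [286.6, 113.7, 29.0, 33.4] 300.0 129.1 ((300.5, 129.5), (33.0, 29.0), 90.0)
top kit_tray 0.83 [285.2, 194.8, 127.1, 67.6] 349.2 227.8 ((349.4696044921875, 227.7517852783203), (49.75913619995117, 122.7412109375), 79.54009246826172)
side battery_red 0.55 [240.0, 175.1, 13.5, 12.4] 246.6 182.2 ((246.4230499267578, 182.38461303710938), (4.992301940917969, 16.363656997680664), 56.3099365234375)
side battery_red 0.41 [252.3, 197.9, 25.7, 8.8] 264.5 200.4 ((264.89703369140625, 200.3382110595703), (20.094482421875, 6.672595977783203), 4.39870548248291)
side caliper 0.64 [307.8, 210.3, 86.7, 28.3] 342.3 221.6 ((349.9960021972656, 218.52996826171875), (17.37837791442871, 85.00001525878906), 71.07535552978516)
side caliper 0.31 [253.3, 198.9, 23.1, 6.4] 264.3 200.8 ((264.4794006347656, 200.76763916015625), (19.17412757873535, 5.598844528198242), 4.398705005645752)
side kit_tray 0.92 [145.1, 202.5, 118.1, 51.9] 201.7 226.4 ((201.41250610351562, 225.98635864257812), (37.62114334106445, 116.24920654296875), 81.76437377929688)
```

Run:
```python
from h import *
im=cv2.imread('pics/top0.png')
a=cv2.resize(im[185:285,260:420],None,fx=5,fy=5,interpolation=cv2.INTER_CUBIC);cv2.imwrite('pics/t1.png',a)
a=cv2.resize(im[190:265,120:245],None,fx=6,fy=6,interpolation=cv2.INTER_CUBIC);cv2.imwrite('pics/t2.png',a)
im=cv2.imread('pics/side0.png')
a=cv2.resize(im[170:270,135:285],None,fx=5,fy=5,interpolation=cv2.INTER_CUBIC);cv2.imwrite('pics/s1.png',a)
```

```text
(no output)
```

View pics/t1.png

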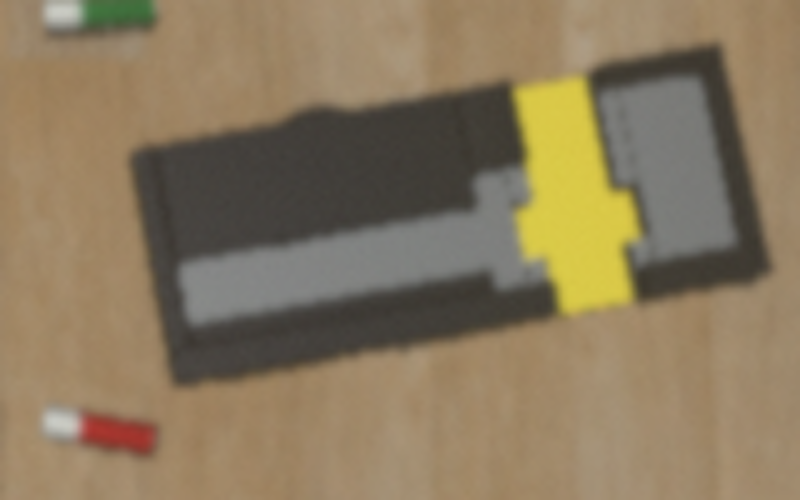

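View pics/t2.png

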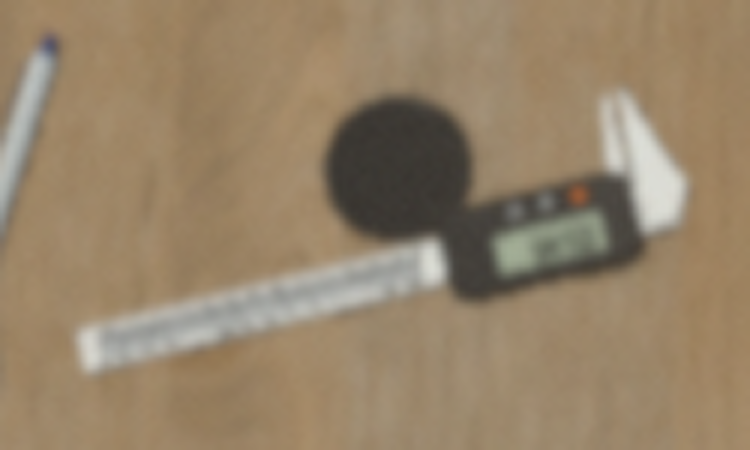

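View pics/s1.png

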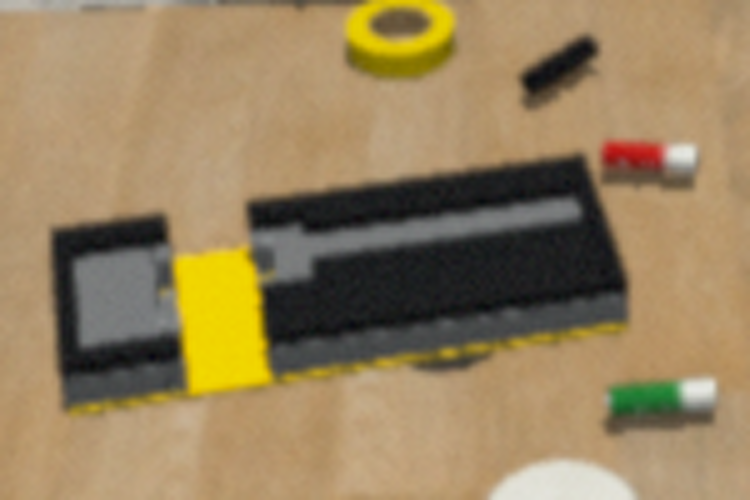

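```bash
cat >> h.py <<'E'
from scipy.optimize import least_squares
def fit(pts,guess):
    # pts: (cam,uv,local xyz m)
    def w(p,l):
        c,s=np.cos(p[2]),np.sin(p[2]);return np.array([p[0]+c*l[0]-s*l[1],p[1]+s*l[0]+c*l[1],l[2]])
    f=lambda p:np.concatenate([proj(c,w(p,l))-uv for c,uv,l in pts])
    r=least_squares(f,guess,loss='soft_l1'); return r.x,f(r.x).reshape(-1,2).round(1),w
E
python3 - <<'E'
from h import *
T=lambda x,y:np.array([x/5-.4+260,y/5-.4+185]); C=lambda x,y:np.array([x/6-.4+120,y/6-.4+190]); S=lambda x,y:np.array([x/5-.4+135,y/5-.4+170])
m=1e-3
def L(*a): return np.array(a)*m
tray=[('top',T(135,155),L(-51,-132,33)),('top',T(720,45),L(-51,132,33)),('top',T(770,270),L(53,132,33)),('top',T(178,382),L(53,-132,33)),
('side',S(52,228),L(53,132,33)),('side',S(585,156),L(53,-132,33)),('side',S(628,285),L(-51,-132,33)),('side',S(65,375),L(-51,132,33)),
('side',S(165,217),L(53,76,33)),('side',S(248,203),L(53,38,33)),('top',T(513,88),L(-51,38,33)),('top',T(587,74),L(-51,76,33)),('top',T(634,300),L(53,76,33)),('top',T(557,312),L(53,38,33))]
for tag,sel in(('both',tray),('top',[t for t in tray if t[0]=='top']),('side',[t for t in tray if t[0]=='side'])):
    p,r,w=fit(sel,[.56,.0,-3.0]);print('tray',tag,p.round(4));
    if tag=='both': print(r.tolist()); print('well',w(p,L(15,57,5)))
cal=[('top',C(78,328),L(7,-115,8)),('top',C(88,374),L(23,-115,8)),('top',C(625,172),L(-2,93,14)),('top',C(645,260),L(32,93,14)),('top',C(456,302),L(32,21,14)),('top',C(438,212),L(-2,21,14)),('top',C(620,90),L(-32,95,6))]
p,r,w=fit(cal,[.56,.3,-3.0]);print('cal',p.round(4),r.tolist(),w(p,L(15,57,0)))
V=[('top',T(43,422),L(0,-25,8)),('top',T(155,441),L(0,25,8)),('side',S(698,159),L(0,-25,8)),('side',S(604,154),L(0,25,8))]
p,r,w=fit(V,[.5,.1,-1.8]);print('bat',p.round(4),r.tolist())
for s in ('top','side'):
  p,r,w=fit([t for t in V if t[0]==s],[.5,.1,-1.8]);print('bat',p.round(4))
# disc
for uv in (C(398,168),C(325,165),C(470,168)): print(atz('top',uv,0),atz('top',uv,.02))
print(atz('side',(353,231.5),0), atz('side',(353,231.5),.02))
E
```

```text
tray both [ 5.5740e-01  1.1000e-03 -2.9552e+00]
[[-1.1, -1.2], [0.0, -1.0], [0.7, 0.4], [-0.5, 0.6], [0.1, -0.8], [0.8, -1.8], [1.2, -2.3], [-0.6, -2.8], [0.9, -2.0], [0.0, -1.4], [-0.4, -1.9], [1.7, -2.2], [2.7, -0.8], [1.0, 0.0]]
well [ 0.55318943 -0.05772384  0.005     ]
tray top [ 5.5580e-01  2.0000e-03 -2.9578e+00]
tray side [ 5.6450e-01  7.0000e-04 -2.9559e+00]
cal [ 0.554   0.365  -2.9007] [[0.3, -0.0], [0.1, -0.6], [0.3, -0.5], [0.4, -0.3], [-0.1, 0.5], [-0.4, 0.5], [-0.8, 0.5]] [0.55305025 0.30611398 0.        ]
bat [ 0.461   0.1529 -3.3079] [[0.0, 0.4], [0.2, 0.4], [0.4, 1.2], [-0.1, 0.9]]
bat [ 0.4619  0.1531 -3.3078]
bat [ 0.4565  0.1526 -3.2925]
[0.5802629  0.36137136 0.        ] [0.57748697 0.35832814 0.02      ]
[0.58134057 0.38852321 0.        ] [0.57854597 0.38500942 0.02      ]
[0.58031152 0.33461081 0.        ] [0.57753475 0.33203136 0.02      ]
[0.58177741 0.35995685 0.        ] [0.60564936 0.35393677 0.02      ]
```

```bash
cat >> h.py <<'E'
def box(x0,x1,y0,y1,z0,z1):
    P=np.array([[x,y,z] for z in(z0,z1) for x,y in((x0,y0),(x1,y0),(x1,y1),(x0,y1))])*1e-3
    E=[(0,1),(1,2),(2,3),(3,0),(4,5),(5,6),(6,7),(7,4),(0,4),(1,5),(2,6),(3,7)];return P,E
def overlay(c,im,p,boxes,crop,k,fn,zoff=0):
    x0,y0,x1,y1=crop;a=cv2.resize(im[y0:y1,x0:x1],None,fx=k,fy=k,interpolation=cv2.INTER_CUBIC)
    cs,s=np.cos(p[2]),np.sin(p[2])
    for b,col in boxes:
        P,E=box(*b);W=np.c_[p[0]+cs*P[:,0]-s*P[:,1],p[1]+s*P[:,0]+cs*P[:,1],P[:,2]+zoff]
        q=[(proj(c,v)+.5-[x0,y0])*k-.5 for v in W]
        for i,j in E: cv2.line(a,tuple(int(round(t)) for t in q[i]),tuple(int(round(t)) for t in q[j]),col,1,cv2.LINE_AA)
    cv2.imwrite('pics/'+fn,a)
TRAY=[((-51,53,-132,132,0,33),(255,0,255)),((-51,53,38,76,5,33),(0,255,0)),((3,27,29,85,5,23),(255,128,0))]
CAL=[((-2,32,21,93,0,14),(255,0,255)),((7,23,-115,110,4,8),(0,255,0)),((-32,32,87,115,0,10),(255,128,0))]
BAT=[((-7.5,7.5,-25,25,0,15),(255,0,255))]
E
python3 - <<'E'
from h import *
t=cv2.imread('pics/top0.png');s=cv2.imread('pics/side0.png')
p=(.5558,.002,-2.9578)
overlay('top',t,p,TRAY,(270,180,420,270),5,'o1.png');overlay('side',s,p,TRAY,(135,180,275,260),5,'o2.png')
p=(.554,.365,-2.9007);overlay('side',s,p,CAL,(300,195,400,250),7,'o3.png');overlay('top',t,p,CAL,(125,195,240,260),6,'o4.png')
E
```

```text
(no output)
```

View pics/o1.png

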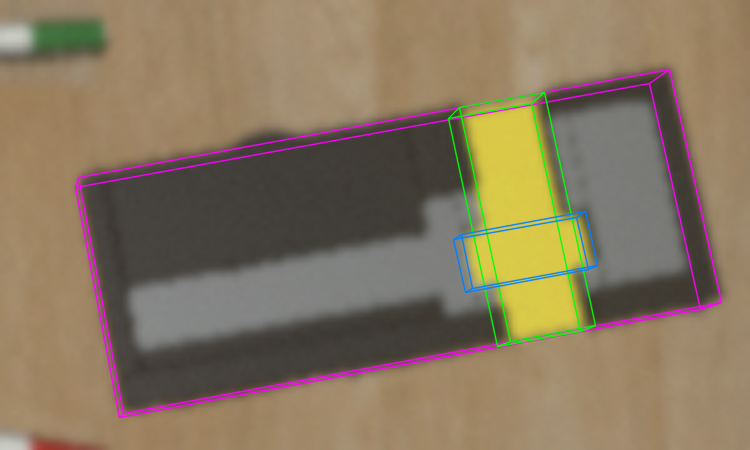

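View pics/o2.png

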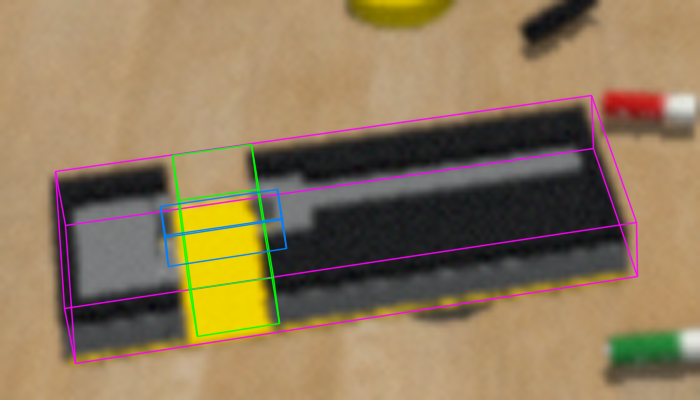

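View pics/o3.png

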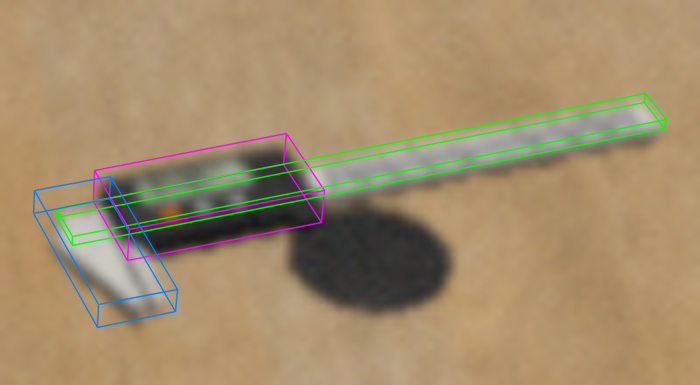

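View pics/o4.png

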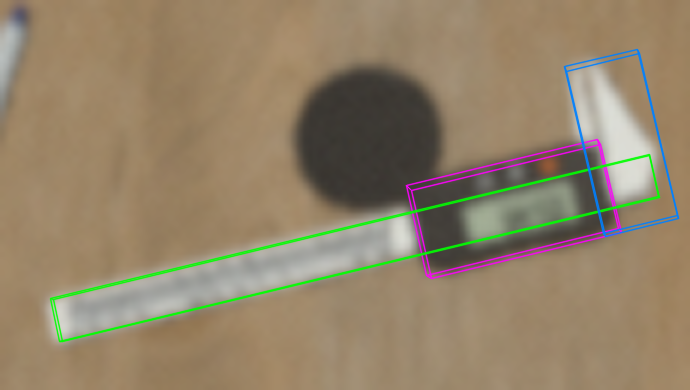

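```bash
cat >> h.py <<'E'
from scipy.spatial.transform import Rotation as Ro
def go(x,y,z,ang,half=None):
    s=env.read_state();R=Ro.from_euler('xyz',s['ee_rot']).as_matrix()
    best=None
    for k in(0,np.pi):
        a=ang+k;ty=np.array([np.cos(a),np.sin(a),0]);tx=np.array([0,0,-1.]);T=np.c_[tx,ty,np.cross(tx,ty)]
        rv=Ro.from_matrix(R.T@T).as_rotvec();
        print('offset',(R.T@(np.array([x,y,z])-s['tcp_pos'])*1e3).round(1),'rot',rv.round(4),'rel j1-aware')
    print('tcp',s['tcp_pos'].round(4),'yang',np.arctan2(R[1,1],R[0,1]).round(4),'tilt',R[:,0].round(4),'gap',s['finger_gap'],'F',s['force'].round(2),'t',s['time_s'],'j',s['joint_pos'].round(2))
TR=(.5562,.0018,-2.9575);CA=(.554,.365,-2.9007);BA=(.461,.153,-3.308)
def loc(p,x,y): c,s=np.cos(p[2]),np.sin(p[2]);return p[0]+(c*x-s*y)*1e-3,p[1]+(s*x+c*y)*1e-3
E
python3 -c "
from h import *
go(*loc(BA,0,0),.12,BA[2]);print(loc(TR,15,57),loc(TR,53,-132),loc(CA,15,57))"
```

```text
offset [  94.6 -598.  -485.2] rot [2.01e+00 3.00e-04 2.00e-04] rel j1-aware
offset [  94.6 -598.  -485.2] rot [-1.1316e+00 -2.0000e-04  2.0000e-04] rel j1-aware
tcp [ 0.1549 -0.5536  0.2144] yang -1.298 tilt [-0.e+00  3.e-04 -1.e+00] gap 0.09206955953045787 F [-0.2  -0.16  0.14] t 0.4 j [-1.51  0.16  1.6  -0.    1.39 -0.21]
(np.float64(0.5518875706340949), np.float64(-0.056982675619301974)) (np.float64(0.47993234785004224), np.float64(0.12186766940160469)) (np.float64(0.5530315861697304), np.float64(0.3060673080993805))
```

```bash
python3 -m creep '[{"rot":[-0.14,0,0],"offset":[0,-38,-31],"claw":0.4},{"rot":[-0.28,0,0],"offset":[0,-76,-62],"claw":0.4},{"rot":[-0.42,0,0],"offset":[0,-114,-93],"claw":0.4},{"rot":[-0.56,0,0],"offset":[0,-152,-124],"claw":0.4},{"rot":[-0.7,0,0],"offset":[0,-190,-155],"claw":0.4},{"rot":[-0.84,0,0],"offset":[0,-228,-186],"claw":0.4},{"rot":[-0.98,0,0],"offset":[0,-266,-217],"claw":0.4},{"rot":[-1.13,0,0],"offset":[0,-304,-248],"claw":0.4},{"rot":[-1.13,0,0],"offset":[0,-342,-279],"claw":0.4},{"rot":[-1.13,0,0],"offset":[0,-380,-310],"claw":0.4},{"rot":[-1.13,0,0],"offset":[0,-418,-340],"claw":0.4},{"rot":[-1.13,0,0],"offset":[0,-456,-370],"claw":0.4}]' 20
python3 -c "
from h import *
go(*loc(BA,0,0),.12,BA[2])"
```

```text
time_s: 1.6
tcp_pos: [0.3889, -0.0128, 0.215]
ee_rot: [1.491, 1.569, -0.248]
force: [1.0, -0.1, 0.3]
finger_gap: 0.0552
offset [  95.1   43.2 -175.6] rot [ 3.14e+00 -2.50e-03 -2.00e-04] rel j1-aware
offset [  95.1   43.2 -175.6] rot [-0.0016  0.0001 -0.0016] rel j1-aware
tcp [ 0.3889 -0.0128  0.215 ] yang -0.168 tilt [ 1.6e-03 -4.0e-04 -1.0e+00] gap 0.05518900654553619 F [ 1.03 -0.11  0.31] t 1.6 j [-0.35 -0.36  2.08  0.    1.43 -0.18]
```

```bash
python3 -m creep '[{"rot":[0,0,0],"offset":[20,10,-43],"claw":0.4},{"rot":[0,0,0],"offset":[40,20,-87],"claw":0.4},{"rot":[0,0,0],"offset":[65,32,-131],"claw":0.4},{"rot":[0,0,0],"offset":[95,43,-175],"claw":0.4},{"rot":[0,0,0],"offset":[120,43,-175],"claw":0.4},{"rot":[0,0,0],"offset":[135,43,-175],"claw":0.4},{"rot":[0,0,0],"offset":[135,43,-175],"claw":0.4}]'
python3 -c "
from h import *
go(*loc(BA,0,0),.004,BA[2]); t=snap('top','t3.png');s=snap('side','s3.png')
a=cv2.resize(t[225:315,225:345,::-1],None,fx=5,fy=5,interpolation=3);b=cv2.resize(s[130:230,215:300,::-1],None,fx=4.5,fy=4.5,interpolation=3)
cv2.imwrite('pics/t3z.png',a);cv2.imwrite('pics/s3z.png',b)"
```

```text
time_s: 2.3
tcp_pos: [0.4585, 0.1527, 0.0776]
ee_rot: [-1.187, 1.567, -2.925]
force: [-0.1, 0.3, 0.2]
finger_gap: 0.0551
offset [73.6  2.6 -0.8] rot [ 3.141e+00  5.800e-03 -2.400e-03] rel j1-aware
offset [73.6  2.6 -0.8] rot [-0.0006  0.0015  0.0037] rel j1-aware
tcp [0.4585 0.1527 0.0776] yang -0.167 tilt [-3.9e-03 -9.0e-04 -1.0e+00] gap 0.05511975869107625 F [-0.11  0.25  0.18] t 2.3 j [ 0.07  0.08  1.97 -0.    1.09  0.24]
```

View pics/t3z.png

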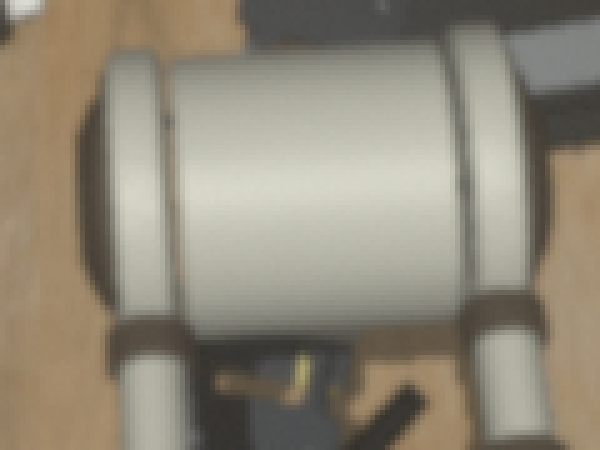

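View pics/s3z.png

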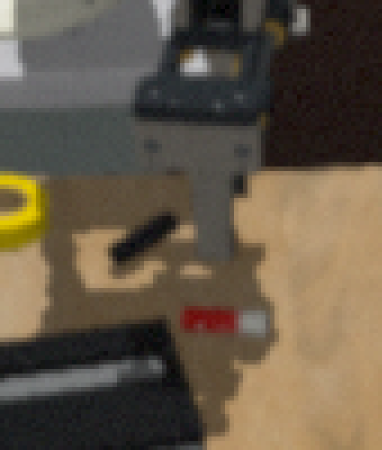

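```bash
python3 -c "
from h import *
f=lambda P:((proj('side',P)+.5-[215,130])*4.5)
a=-.166
for d in(.0275,.045): print('tip',f((.4585+d*np.cos(a),.1527+d*np.sin(a),.0776)))
print('bat',f((.461,.153,.0075)),f((loc(BA,0,25)+(.0075,))),f((loc(BA,0,-25)+(.0075,))))
print('center top',f((.461,.153,.015)))
"
```

```text
tip [218.38291695 249.70858114]
tip [214.10941973 268.02974389]
bat [227.33506619 326.61145716] [183.94713425 323.7381348 ] [270.88122359 329.49525784]
center top [227.15702854 315.97666504]
```

```bash
python3 -m creep '[{"rot":[0,0,0],"offset":[35,2,-1],"claw":0.4},{"rot":[0,0,0],"offset":[60,2,-1],"claw":0.4},{"rot":[0,0,0],"offset":[73,2,-1],"claw":0.4},{"rot":[0,0,0],"offset":[73,2,-1],"claw":0.4},{"rot":[0,0,0],"offset":[73,2,-1],"claw":0.6},{"rot":[0,0,0],"offset":[73,2,-1],"claw":1},{"rot":[0,0,0],"offset":[73,2,-1],"claw":1},{"rot":[0,0,0],"offset":[73,2,-1],"claw":1},{"rot":[0,0,0],"offset":[73,2,-1],"claw":1}]' 20
python3 -c "
from h import *
go(*loc(BA,0,0),.004,BA[2])"
```

```text
time_s: 3.3
tcp_pos: [0.4636, 0.1531, 0.008]
ee_rot: [1.607, 1.568, -0.132]
force: [1.3, 0.2, 0.2]
finger_gap: 0.0174
offset [ 4.  -2.5  0.5] rot [ 3.1399e+00 -4.2000e-03  1.0000e-04] rel j1-aware
offset [ 4.  -2.5  0.5] rot [-0.0017 -0.0001 -0.0027] rel j1-aware
tcp [0.4636 0.1531 0.008 ] yang -0.1681 tilt [ 2.7e-03 -4.0e-04 -1.0e+00] gap 0.017393097762794775 F [1.34 0.21 0.21] t 3.3 j [ 0.07  0.21  1.99 -0.    0.94  0.24]
```

```bash
python3 -m creep '[{"rot":[0,0,0],"offset":[0,0,0],"claw":1},{"rot":[0,0,0],"offset":[0,0,0],"claw":1},{"rot":[0,0,0],"offset":[0,0,0],"claw":1}]' 20
python3 -c "
from h import *
go(*loc(BA,0,0),.004,BA[2]);go(*loc(BA,0,0),.004,BA[2])"
```

```text
time_s: 3.6
tcp_pos: [0.4635, 0.1531, 0.008]
ee_rot: [1.593, 1.568, -0.146]
force: [0.4, -0.5, -0.5]
finger_gap: 0.0143
offset [ 3.9 -2.5  0.5] rot [ 3.14e+00 -4.00e-03  1.00e-04] rel j1-aware
offset [ 3.9 -2.5  0.5] rot [-0.0016 -0.0001 -0.0026] rel j1-aware
tcp [0.4635 0.1531 0.008 ] yang -0.168 tilt [ 2.5e-03 -4.0e-04 -1.0e+00] gap 0.014331609186368173 F [ 0.36 -0.53 -0.5 ] t 3.6 j [ 0.07  0.21  1.99 -0.    0.94  0.24]
offset [ 3.9 -2.5  0.5] rot [ 3.14e+00 -4.00e-03  1.00e-04] rel j1-aware
offset [ 3.9 -2.5  0.5] rot [-0.0016 -0.0001 -0.0026] rel j1-aware
tcp [0.4635 0.1531 0.008 ] yang -0.168 tilt [ 2.5e-03 -4.0e-04 -1.0e+00] gap 0.014331609186368173 F [ 0.36 -0.53 -0.5 ] t 3.6 j [ 0.07  0.21  1.99 -0.    0.94  0.24]
```

```bash
python3 -m creep '[{"rot":[0,0,0],"offset":[-20,0,0],"claw":1},{"rot":[0,0,0],"offset":[-55,0,0],"claw":1},{"rot":[0,0,0],"offset":[-100,0,0],"claw":1},{"rot":[0,0,0],"offset":[-100,0,0],"claw":1}]'
python3 -c "
from h import *
go(*loc(TR,15,57),.1,TR[2]);s=snap('side','s4.png')
cv2.imwrite('pics/s4z.png',cv2.resize(s[100:230,200:300,::-1],None,fx=4.5,fy=4.5,interpolation=3))"
```

```text
time_s: 4.0
tcp_pos: [0.468, 0.1536, 0.1142]
ee_rot: [1.781, 1.556, 0.042]
force: [0.9, 0.5, -0.6]
finger_gap: 0.0145
offset [ 15.3 117.7 193.6] rot [ 2.7895e+00 -2.0600e-02  7.0000e-04] rel j1-aware
offset [ 15.3 117.7 193.6] rot [-0.352  -0.0005 -0.0146] rel j1-aware
tcp [0.468  0.1536 0.1142] yang -0.1679 tilt [ 1.460e-02  6.000e-04 -9.999e-01] gap 0.0145183471902879 F [ 0.86  0.49 -0.61] t 4.0 j [ 0.07  0.04  1.94 -0.    1.15  0.24]
```

View pics/s4z.png

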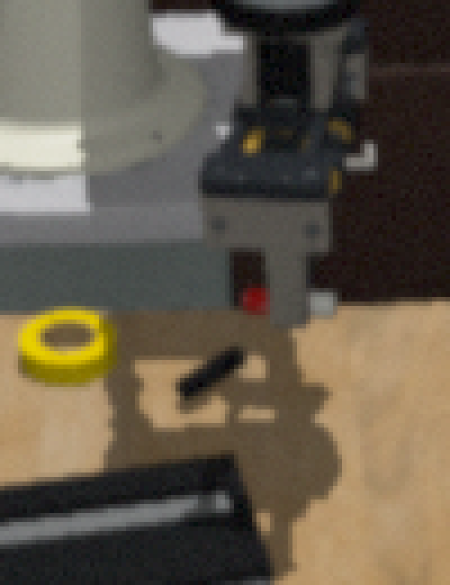

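```bash
python3 -m creep '[{"rot":[-0.08,0,0],"offset":[0,24,39],"claw":1},{"rot":[-0.16,0,-0.01],"offset":[0,48,78],"claw":1},{"rot":[-0.25,0,-0.01],"offset":[4,72,117],"claw":1},{"rot":[-0.352,0,-0.015],"offset":[8,96,156],"claw":1},{"rot":[-0.352,0,-0.015],"offset":[15,118,194],"claw":1},{"rot":[-0.352,0,-0.015],"offset":[15,118,194],"claw":1},{"rot":[-0.352,0,-0.015],"offset":[15,118,194],"claw":1},{"rot":[-0.352,0,-0.015],"offset":[15,118,194],"claw":1}]'
python3 -c "
from h import *
go(*loc(TR,15,57),.045,TR[2]);s=snap('side','s5.png');t=snap('top','t5.png')
cv2.imwrite('pics/s5z.png',cv2.resize(s[110:260,130:280,::-1],None,fx=4,fy=4,interpolation=3))
cv2.imwrite('pics/t5z.png',cv2.resize(t[170:320,260:430,::-1],None,fx=4,fy=4,interpolation=3))"
```

```text
time_s: 4.85
tcp_pos: [0.5489, -0.0563, 0.0959]
ee_rot: [-1.911, 1.563, 2.987]
force: [0.3, 0.4, 1.0]
finger_gap: 0.0144
offset [50.9  3.1  1.3] rot [-3.1409 -0.011  -0.0039] rel j1-aware
offset [50.9  3.1  1.3] rot [ 0.0007 -0.0025  0.007 ] rel j1-aware
tcp [ 0.5489 -0.0563  0.0959] yang 0.1848 tilt [-0.0073  0.0011 -1.    ] gap 0.014387103155927112 F [0.35 0.42 1.03] t 4.85 j [-0.32  0.23  1.76 -0.    1.16 -0.5 ]
```

View pics/s5z.png

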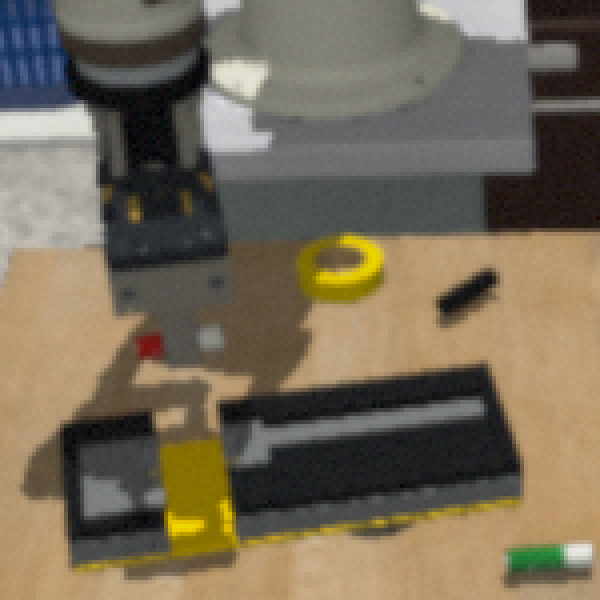

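View pics/t5z.png

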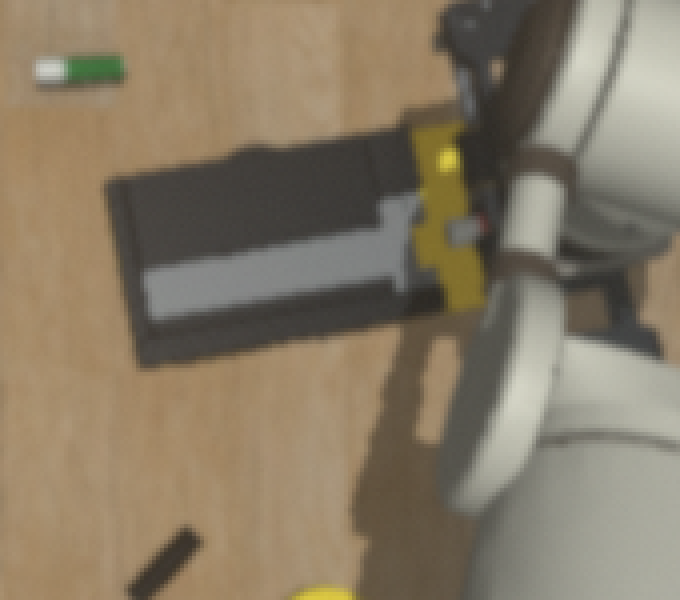

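```bash
python3 -c "
from h import *
P=(.5489,-.0563,TR[2])
for l in(-25,25):
  w=loc(P,0,l)+(.0954,);v=loc(P,0,l)+(.103,)
  print('side',(proj('side',w)+.5-[130,110])*4,'top',(proj('top',v)+.5-[260,170])*4)
"
```

```text
side [227.1146677  343.57492586] top [447.90702049 235.89184588]
side [139.94688042 355.57359737] top [543.6817985  218.19316955]
```

```bash
python3 -m creep '[{"rot":[0,0,0],"offset":[25,3,1],"claw":1},{"rot":[0,0,0.007],"offset":[51,3,1],"claw":1},{"rot":[0,0,0.007],"offset":[51,3,1],"claw":1},{"rot":[0,0,0.007],"offset":[51,3,1],"claw":1}]'
python3 -c "
from h import *
go(*loc(TR,15,57),.014,TR[2]);s=snap('side','s6.png')
cv2.imwrite('pics/s6z.png',cv2.resize(s[160:260,130:250,::-1],None,fx=6,fy=6,interpolation=3))"
```

```text
time_s: 5.35
tcp_pos: [0.5518, -0.0557, 0.0458]
ee_rot: [2.967, 1.569, 1.583]
force: [0.3, -0.2, 0.3]
finger_gap: 0.0143
offset [31.8 -0.2  1.4] rot [-3.1388e+00  6.0000e-04 -3.3000e-03] rel j1-aware
offset [31.8 -0.2  1.4] rot [ 0.0028 -0.0021 -0.0004] rel j1-aware
tcp [ 0.5518 -0.0557  0.0458] yang 0.1869 tilt [-0.      0.0021 -1.    ] gap 0.014345608675801301 F [ 0.3  -0.21  0.27] t 5.35 j [-0.32  0.3   1.79  0.    1.05 -0.51]
```

View pics/s6z.png

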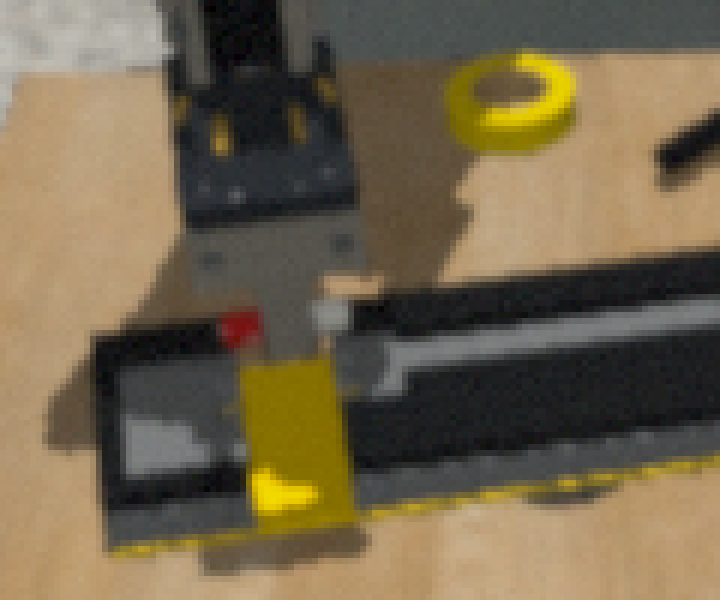

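```bash
python3 -m creep '[{"rot":[0,0,0],"offset":[12,0,1],"claw":1},{"rot":[0,0,0],"offset":[22,0,1],"claw":1},{"rot":[0,0,0],"offset":[28,0,1],"claw":1},{"rot":[0,0,0],"offset":[28,0,1],"claw":1},{"rot":[0,0,0],"offset":[28,0,1],"claw":1}]'
python3 -c "
from h import *
go(*loc(TR,15,57),.014,TR[2]);s=snap('side','s7.png')
cv2.imwrite('pics/s7z.png',cv2.resize(s[160:260,130:250,::-1],None,fx=6,fy=6,interpolation=3))"
```

```text
time_s: 5.9
tcp_pos: [0.5529, -0.0571, 0.0185]
ee_rot: [2.133, 1.569, 0.749]
force: [1.1, 0.2, -0.6]
finger_gap: 0.0143
offset [ 4.5 -1.  -0.3] rot [-3.1391e+00  3.0000e-03 -1.9000e-03] rel j1-aware
offset [ 4.5 -1.  -0.3] rot [ 0.0025 -0.0012 -0.0019] rel j1-aware
tcp [ 0.5529 -0.0571  0.0185] yang 0.1866 tilt [ 0.0017  0.0016 -1.    ] gap 0.01434809241477516 F [ 1.12  0.16 -0.64] t 5.9 j [-0.32  0.35  1.79  0.    1.   -0.51]
```

View pics/s7z.png

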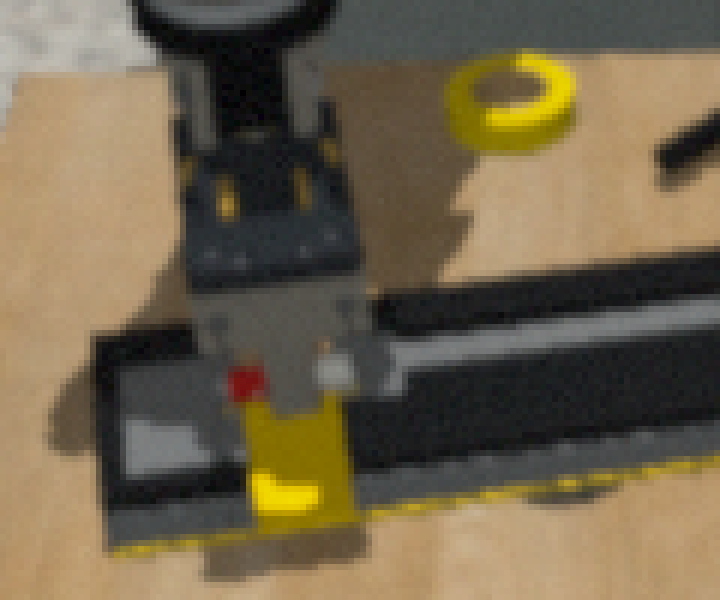

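```bash
python3 -m creep '[{"rot":[0,0,0],"offset":[3,-0.5,0],"claw":1},{"rot":[0,0,0],"offset":[5,-0.5,0],"claw":1},{"rot":[0,0,0],"offset":[5,-0.5,0],"claw":1}]'
python3 -m creep '[{"rot":[0,0,0],"offset":[0,0,0],"claw":0.8},{"rot":[0,0,0],"offset":[0,0,0],"claw":0.6},{"rot":[0,0,0],"offset":[0,0,0],"claw":0.4},{"rot":[0,0,0],"offset":[0,0,0],"claw":0.4},{"rot":[0,0,0],"offset":[-30,0,0],"claw":0.4},{"rot":[0,0,0],"offset":[-70,0,0],"claw":0.4},{"rot":[0,0,0],"offset":[-115,0,0],"claw":0.4}]'
python3 -c "
from h import *
go(*loc(CA,15,57),.12,CA[2]);s=snap('side','s8.png')
cv2.imwrite('pics/s8z.png',cv2.resize(s[160:260,130:250,::-1],None,fx=6,fy=6,interpolation=3))"
```

```text
time_s: 6.25
tcp_pos: [0.5525, -0.0572, 0.0136]
ee_rot: [2.05, 1.568, 0.665]
force: [0.1, 0.5, 0.6]
finger_gap: 0.014
time_s: 6.95
tcp_pos: [0.5512, -0.0571, 0.1288]
ee_rot: [-3.012, 1.568, 1.887]
force: [1.0, -0.3, 0.5]
finger_gap: 0.0552
offset [   9.7   69.2 -356.5] rot [3.0872e+00 4.0000e-04 3.8000e-03] rel j1-aware
offset [   9.7   69.2 -356.5] rot [-0.0544 -0.0025  0.0003] rel j1-aware
tcp [ 0.5512 -0.0571  0.1288] yang 0.1865 tilt [-8.0e-04  2.4e-03 -1.0e+00] gap 0.05524247557750082 F [ 0.95 -0.32  0.48] t 6.95 j [-0.32  0.19  1.74  0.    1.22 -0.51]
```

View pics/s8z.png

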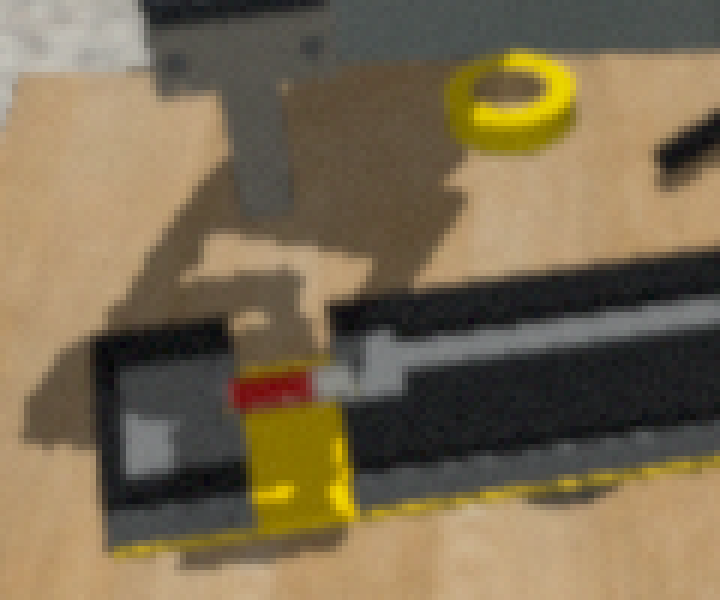

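```bash
python3 -m creep '[{"rot":[0,0,0],"offset":[0,8,-45],"claw":0.3},{"rot":[0,0,0],"offset":[0,17,-90],"claw":0.25},{"rot":[-0.05,0,0],"offset":[0,26,-135],"claw":0.25},{"rot":[-0.054,0,0],"offset":[0,35,-180],"claw":0.25},{"rot":[-0.054,0,0],"offset":[0,44,-225],"claw":0.25},{"rot":[-0.054,0,0],"offset":[0,52,-270],"claw":0.25},{"rot":[-0.054,0,0],"offset":[0,61,-315],"claw":0.25},{"rot":[-0.054,0,0],"offset":[10,69,-356],"claw":0.25},{"rot":[-0.054,0,0],"offset":[10,69,-356],"claw":0.25},{"rot":[-0.054,0,0],"offset":[10,69,-356],"claw":0.25}]' 15
python3 - <<'E'
from h import *
go(*loc(CA,15,57),.05,CA[2]);s=snap('side','s9.png');t=snap('top','t9.png')
cv2.imwrite('pics/t9z.png',cv2.resize(t[170:270,270:420,::-1],None,fx=5,fy=5,interpolation=3))
cv2.imwrite('pics/t9y.png',cv2.resize(t[180:280,110:260,::-1],None,fx=5,fy=5,interpolation=3))
cv2.imwrite('pics/s9z.png',cv2.resize(s[140:250,290:410,::-1],None,fx=5,fy=5,interpolation=3))
E
```

```text
time_s: 8.0
tcp_pos: [0.5579, 0.3045, 0.1268]
ee_rot: [1.094, 1.558, -0.234]
force: [-0.4, 0.1, 0.9]
finger_gap: 0.0687
offset [76.7 -5.3 -3.2] rot [-3.1396  0.018   0.0093] rel j1-aware
offset [76.7 -5.3 -3.2] rot [ 0.0019  0.0059 -0.0115] rel j1-aware
tcp [0.5579 0.3045 0.1268] yang 0.2428 tilt [ 0.0125 -0.003  -0.9999] gap 0.06869304385054567 F [-0.37  0.12  0.92] t 8.0 j [ 0.31  0.38  1.51 -0.01  1.24  0.07]
```

View pics/t9z.png

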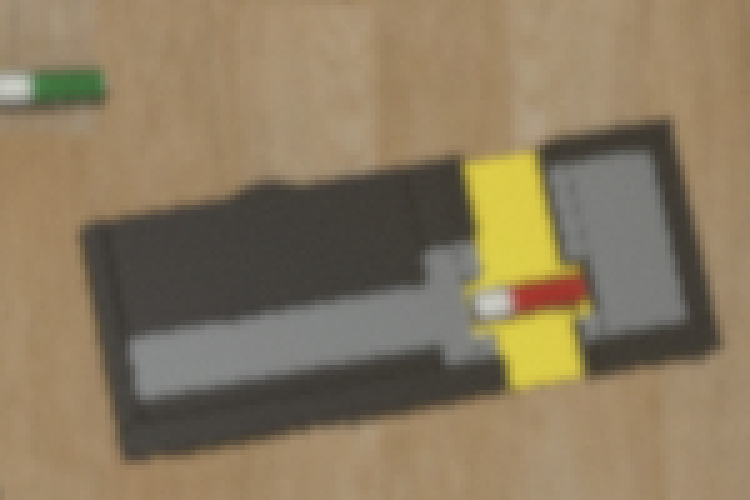

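View pics/t9y.png

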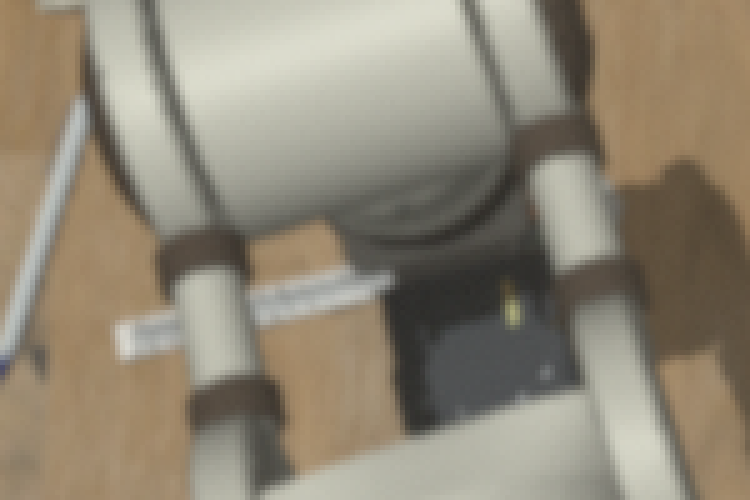

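View pics/s9z.png

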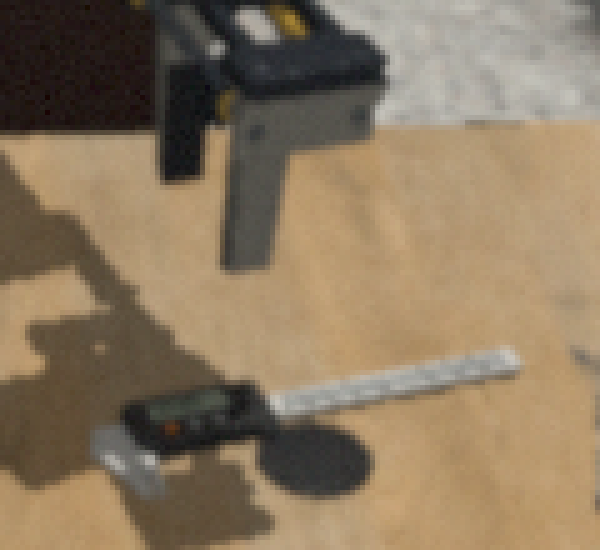

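```bash
python3 -m creep '[{"rot":[0,0,-0.005],"offset":[30,-3,-2],"claw":0.25},{"rot":[0,0.005,-0.011],"offset":[60,-5,-3],"claw":0.25},{"rot":[0,0.005,-0.011],"offset":[77,-5,-3],"claw":0.25},{"rot":[0,0.005,-0.011],"offset":[77,-5,-3],"claw":0.25},{"rot":[0,0.005,-0.011],"offset":[77,-5,-3],"claw":0.25}]' 15
python3 - <<'E'
from h import *
go(*loc(CA,15,57),.004,CA[2]);s=snap('side','s10.png')
cv2.imwrite('pics/s10z.png',cv2.resize(s[160:250,290:410,::-1],None,fx=6,fy=6,interpolation=3))
E
```

```text
time_s: 8.6
tcp_pos: [0.555, 0.3041, 0.0514]
ee_rot: [1.263, 1.568, -0.069]
force: [0.5, -0.2, -0.6]
finger_gap: 0.0687
offset [47.4 -1.6 -2.5] rot [ 3.1398e+00 -4.1000e-03 -1.3000e-03] rel j1-aware
offset [47.4 -1.6 -2.5] rot [-0.0018  0.0008 -0.0026] rel j1-aware
tcp [0.555  0.3041 0.0514] yang 0.2391 tilt [ 2.7e-03 -2.0e-04 -1.0e+00] gap 0.06871963143239354 F [ 0.51 -0.16 -0.59] t 8.6 j [ 0.31  0.47  1.55 -0.    1.12  0.07]
```

View pics/s10z.png

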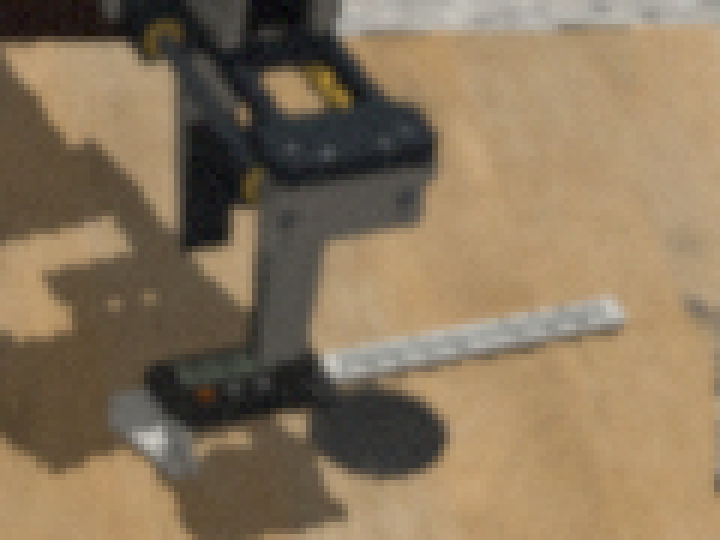

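```bash
python3 -m creep '[{"rot":[0,0,0],"offset":[18,-2,-2],"claw":0.25},{"rot":[0,0,0],"offset":[34,-2,-2],"claw":0.25},{"rot":[0,0,0],"offset":[46,-2,-2],"claw":0.25},{"rot":[0,0,0],"offset":[46,-2,-2],"claw":0.25},{"rot":[0,0,0],"offset":[46,-2,-2],"claw":0.25}]' 15
python3 - <<'E'
from h import *
go(*loc(CA,15,57),.004,CA[2]);s=snap('side','s11.png')
cv2.imwrite('pics/s11z.png',cv2.resize(s[160:250,290:410,::-1],None,fx=6,fy=6,interpolation=3))
E
```

```text
time_s: 9.15
tcp_pos: [0.5534, 0.3059, 0.0061]
ee_rot: [1.393, 1.567, 0.061]
force: [1.2, -0.6, 0.3]
finger_gap: 0.069
offset [ 2.1 -0.3 -0.2] rot [ 3.1401e+00 -6.2000e-03 -1.1000e-03] rel j1-aware
offset [ 2.1 -0.3 -0.2] rot [-0.0015  0.0007 -0.004 ] rel j1-aware
tcp [0.5534 0.3059 0.0061] yang 0.2394 tilt [ 4.e-03  2.e-04 -1.e+00] gap 0.0690263558219453 F [ 1.23 -0.64  0.35] t 9.15 j [ 0.31  0.53  1.57 -0.    1.04  0.08]
```

View pics/s11z.png

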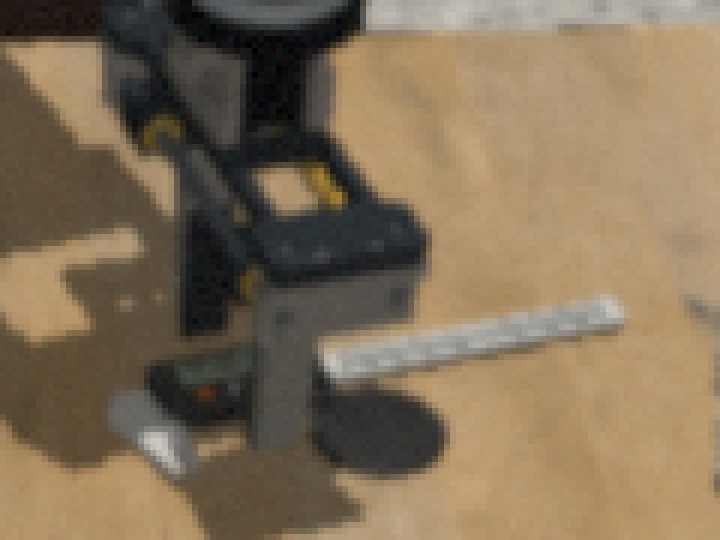

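```bash
python3 -m creep '[{"rot":[0,0,0],"offset":[3,0,0],"claw":0.35},{"rot":[0,0,0],"offset":[3,0,0],"claw":0.5},{"rot":[0,0,0],"offset":[3,0,0],"claw":0.58},{"rot":[0,0,0],"offset":[3,0,0],"claw":0.65},{"rot":[0,0,0],"offset":[3,0,0],"claw":0.7},{"rot":[0,0,0],"offset":[3,0,0],"claw":0.7},{"rot":[0,0,0],"offset":[3,0,0],"claw":0.7},{"rot":[0,0,0],"offset":[3,0,0],"claw":0.7}]' 15
python3 -c "
from h import *
go(*loc(CA,15,57),.004,CA[2])"
```

```text
time_s: 10.0
tcp_pos: [0.554, 0.3062, 0.0039]
ee_rot: [1.463, 1.565, 0.132]
force: [-0.2, 0.3, 1.8]
finger_gap: 0.034
offset [-0.1 -1.  -0.1] rot [ 3.14e+00 -8.40e-03 -9.00e-04] rel j1-aware
offset [-0.1 -1.  -0.1] rot [-0.0016  0.0006 -0.0054] rel j1-aware
tcp [0.554  0.3062 0.0039] yang 0.2393 tilt [ 5.4e-03  7.0e-04 -1.0e+00] gap 0.03396990974485267 F [-0.22  0.28  1.83] t 10.0 j [ 0.31  0.53  1.57 -0.    1.03  0.08]
```

```bash
python3 -m creep '[{"rot":[0,0,0],"offset":[-4,0,0],"claw":0.75},{"rot":[0,0,0],"offset":[-10,0,0],"claw":0.75},{"rot":[0,0,0],"offset":[-20,0,0],"claw":0.75},{"rot":[0,0,0],"offset":[-32,0,0],"claw":0.75},{"rot":[0,0,0],"offset":[-44,0,0],"claw":0.75},{"rot":[0,0,0],"offset":[-56,0,0],"claw":0.75},{"rot":[0,0,0],"offset":[-68,0,0],"claw":0.75},{"rot":[0,0,0],"offset":[-76,0,0],"claw":0.75},{"rot":[0,0,0],"offset":[-80,0,0],"claw":0.75},{"rot":[0,0,0],"offset":[-80,0,0],"claw":0.75}]' 15
python3 - <<'E'
from h import *
go(*loc(TR,15,57),.085,TR[2]);s=snap('side','s12.png')
cv2.imwrite('pics/s12z.png',cv2.resize(s[140:250,280:400,::-1],None,fx=5,fy=5,interpolation=3))
E
```

```text
time_s: 11.0
tcp_pos: [0.5539, 0.3062, 0.0846]
ee_rot: [1.487, 1.564, 0.156]
force: [-0.4, 0.3, -1.4]
finger_gap: 0.0334
offset [ -0.8 -88.1 352.4] rot [-3.0863e+00  9.9000e-03  6.0000e-04] rel j1-aware
offset [ -0.8 -88.1 352.4] rot [ 0.0553  0.0004 -0.0064] rel j1-aware
tcp [0.5539 0.3062 0.0846] yang 0.2394 tilt [ 0.0063  0.001  -1.    ] gap 0.03339363772353201 F [-0.37  0.35 -1.4 ] t 11.0 j [ 0.31  0.42  1.54 -0.    1.17  0.08]
```

View pics/s12z.png

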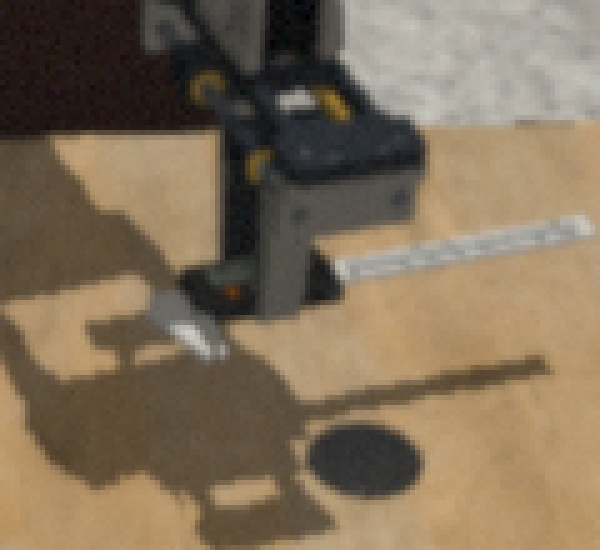

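Run:
```python
from h import *
s=cv2.imread('pics/s12.png')
P=CA; overlay('side',s,(CA[0]+.0005,CA[1],CA[2]),CAL,(280,140,400,250),5,'o12.png',zoff=.0807)
```

```text
(no output)
```

View pics/o12.png

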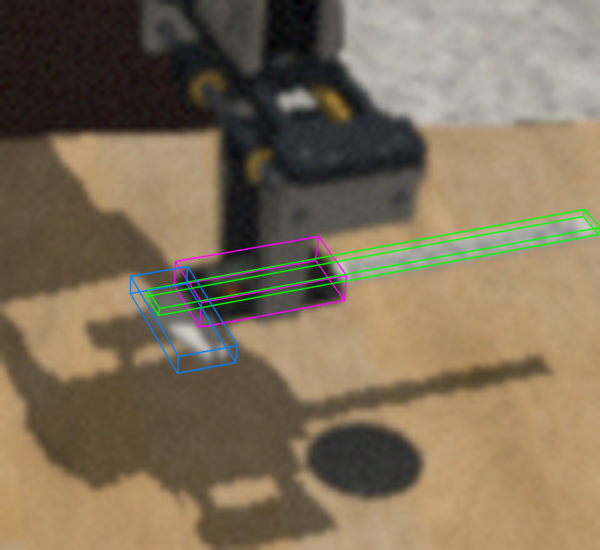

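```bash
python3 -m creep '[{"rot":[0,0,0],"offset":[0,-2,8],"claw":0.75},{"rot":[0,0,0],"offset":[0,-6,24],"claw":0.75},{"rot":[0.01,0,0],"offset":[0,-12,48],"claw":0.75},{"rot":[0.02,0,0],"offset":[0,-19,76],"claw":0.75},{"rot":[0.03,0,0],"offset":[0,-26,104],"claw":0.75},{"rot":[0.04,0,0],"offset":[0,-33,132],"claw":0.75},{"rot":[0.05,0,0],"offset":[0,-40,160],"claw":0.75},{"rot":[0.055,0,0],"offset":[0,-47,188],"claw":0.75},{"rot":[0.055,0,0],"offset":[0,-54,216],"claw":0.75},{"rot":[0.055,0,0],"offset":[0,-61,244],"claw":0.75},{"rot":[0.055,0,0],"offset":[0,-67,268],"claw":0.75},{"rot":[0.055,0,0],"offset":[0,-72,288],"claw":0.75}]' 15
python3 -c "
from h import *
go(*loc(TR,15,57),.075,TR[2])"
```

```text
time_s: 12.25
tcp_pos: [0.5509, 0.0067, 0.0833]
ee_rot: [1.453, 1.566, 0.065]
force: [-0.9, 0.3, -0.8]
finger_gap: 0.0338
offset [  8.2 -10.6  62.8] rot [ 3.1403e+00 -6.8000e-03 -8.0000e-04] rel j1-aware
offset [  8.2 -10.6  62.8] rot [-0.0013  0.0005 -0.0043] rel j1-aware
tcp [0.5509 0.0067 0.0833] yang 0.1828 tilt [ 4.4e-03  3.0e-04 -1.0e+00] gap 0.03384109436563695 F [-0.92  0.35 -0.8 ] t 12.25 j [-0.21  0.23  1.79  0.    1.12 -0.39]
```

```bash
python3 -m creep '[{"rot":[0,0,0],"offset":[0,-4,22],"claw":0.75},{"rot":[0,0,0],"offset":[0,-7,42],"claw":0.75},{"rot":[0,0,0],"offset":[0,-9,55],"claw":0.75},{"rot":[0,0,-0.004],"offset":[2,-11,62],"claw":0.75},{"rot":[0,0,-0.004],"offset":[8,-11,63],"claw":0.75},{"rot":[0,0,-0.004],"offset":[8,-11,63],"claw":0.75},{"rot":[0,0,-0.004],"offset":[8,-11,63],"claw":0.75}]' 15
python3 - <<'E'
from h import *
go(*loc(TR,15,57),.05,TR[2])
s=env.read_state();x,y,z=s['tcp_pos']
t=snap('top','t13.png');s=snap('side','s13.png')
# caliper pose implied by grasp (shift relative grasp: TCP ->(15,57) )
a=TR[2]; P=(x-(np.cos(a)*15-np.sin(a)*57)*1e-3,y-(np.sin(a)*15+np.cos(a)*57)*1e-3,a)
overlay('top',t[:,:,::-1],P,CAL,(270,170,420,270),5,'o13.png',zoff=z-.0039)
overlay('side',s[:,:,::-1],P,CAL,(130,160,270,260),5,'o13s.png',zoff=z-.0039)
cv2.imwrite('pics/t13z.png',cv2.resize(t[170:270,270:420,::-1],None,fx=5,fy=5,interpolation=3))
E
```

```text
time_s: 12.95
tcp_pos: [0.5511, -0.0564, 0.0747]
ee_rot: [-1.997, 1.57, 2.899]
force: [-0.3, 0.5, -1.6]
finger_gap: 0.0338
offset [24.7  0.7  0.7] rot [3.1412e+00 1.1000e-03 5.0000e-04] rel j1-aware
offset [24.7  0.7  0.7] rot [-0.0004 -0.0003  0.0007] rel j1-aware
tcp [ 0.5511 -0.0564  0.0747] yang 0.1837 tilt [-7.e-04  2.e-04 -1.e+00] gap 0.0337739989898103 F [-0.31  0.51 -1.61] t 12.95 j [-0.32  0.26  1.78 -0.    1.11 -0.5 ]
```

View pics/o13.png

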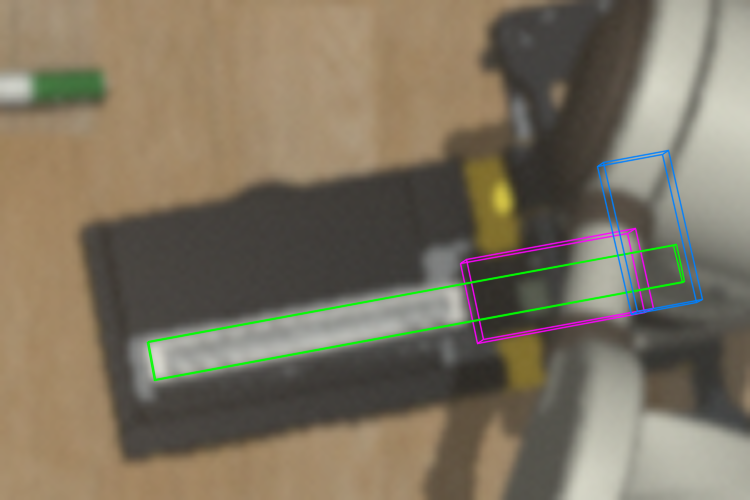

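View pics/o13s.png

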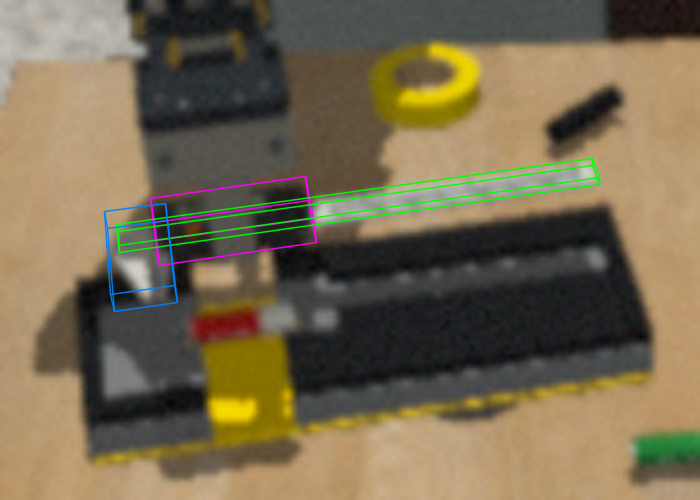

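View pics/t13z.png

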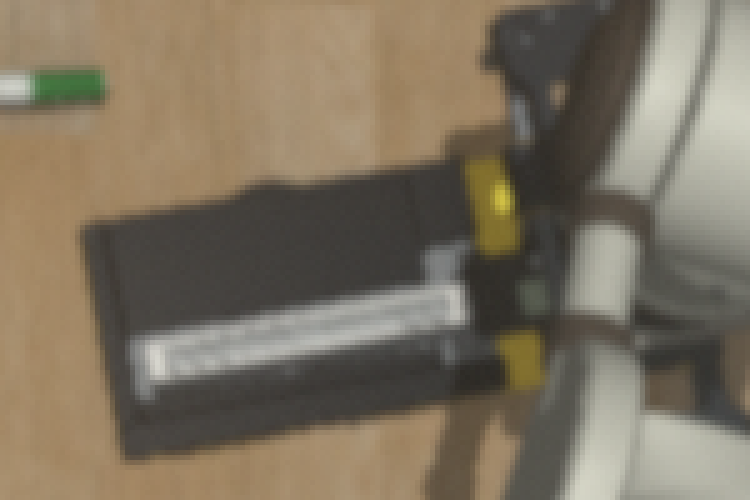

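```bash
python3 -m creep '[{"rot":[0,0,0],"offset":[8,0.5,0.5],"claw":0.75},{"rot":[0,0,0],"offset":[17,0.5,0.5],"claw":0.75},{"rot":[0,0,0],"offset":[25,0.5,0.5],"claw":0.75},{"rot":[0,0,0],"offset":[29,0.5,0.5],"claw":0.75},{"rot":[0,0,0],"offset":[29,0.5,0.5],"claw":0.75},{"rot":[0,0,0],"offset":[29,0.5,0.5],"claw":0.75}]' 15
python3 - <<'E'
from h import *
go(*loc(TR,15,57),.027,TR[2])
s=env.read_state();x,y,z=s['tcp_pos']
t=snap('top','t14.png');s=snap('side','s14.png')
cv2.imwrite('pics/t14z.png',cv2.resize(t[180:270,275:395,::-1],None,fx=6,fy=6,interpolation=3))
cv2.imwrite('pics/s14z.png',cv2.resize(s[170:260,135:270,::-1],None,fx=5.5,fy=5.5,interpolation=3))
E
```

```text
time_s: 13.65
tcp_pos: [0.5522, -0.057, 0.0461]
ee_rot: [0.54, 1.57, -0.847]
force: [-0.2, 0.4, -1.4]
finger_gap: 0.034
offset [19.1 -0.3 -0.1] rot [ 3.1413e+00 -3.0000e-04 -5.0000e-04] rel j1-aware
offset [19.1 -0.3 -0.1] rot [-0.0003  0.0003 -0.0002] rel j1-aware
tcp [ 0.5522 -0.057   0.0461] yang 0.1838 tilt [ 2.e-04 -3.e-04 -1.e+00] gap 0.03404707626865227 F [-0.15  0.43 -1.38] t 13.65 j [-0.32  0.3   1.79 -0.    1.05 -0.5 ]
```

View pics/t14z.png

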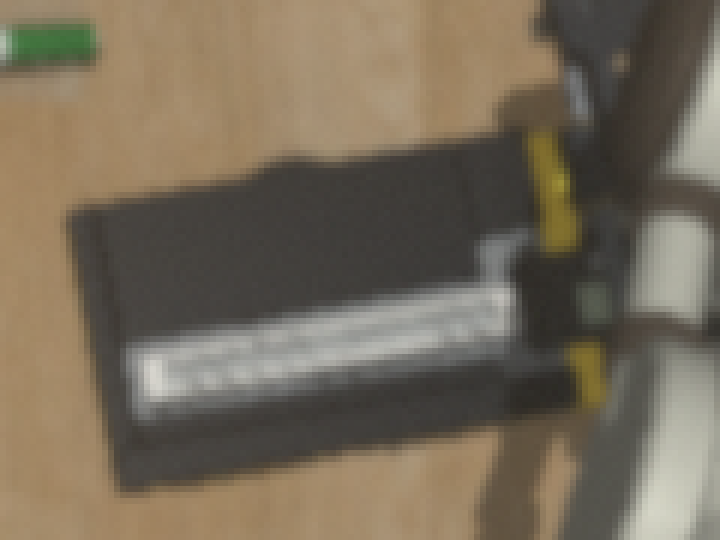

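View pics/s14z.png

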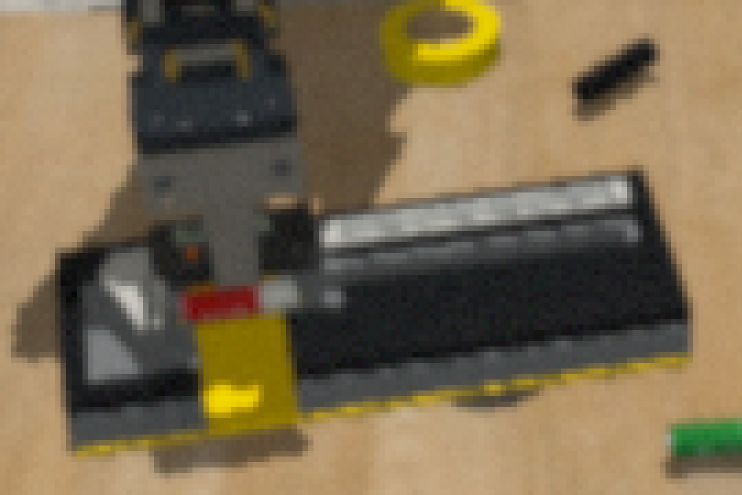

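```bash
python3 -m creep '[{"rot":[0,0,0],"offset":[0,-1,1.5],"claw":0.75},{"rot":[0,0,0],"offset":[4,-1,1.5],"claw":0.75},{"rot":[0,0,0],"offset":[8,-1,1.5],"claw":0.75},{"rot":[0,0,0],"offset":[12,-1,1.5],"claw":0.75},{"rot":[0,0,0],"offset":[15,-1,1.5],"claw":0.75},{"rot":[0,0,0],"offset":[16,-1,1.5],"claw":0.75},{"rot":[0,0,0],"offset":[16,-1,1.5],"claw":0.75},{"rot":[0,0,0],"offset":[16,-1,1.5],"claw":0.75}]' 15
python3 - <<'E'
from h import *
go(*loc(TR,15,57),.027,TR[2])
t=snap('top','t15.png');s=snap('side','s15.png')
cv2.imwrite('pics/t15z.png',cv2.resize(t[180:270,275:395,::-1],None,fx=6,fy=6,interpolation=3))
cv2.imwrite('pics/s15z.png',cv2.resize(s[170:260,135:270,::-1],None,fx=5.5,fy=5.5,interpolation=3))
E
```

```text
time_s: 14.55
tcp_pos: [0.5519, -0.0588, 0.0306]
ee_rot: [0.943, 1.569, -0.444]
force: [-0.7, 0.4, -1.1]
finger_gap: 0.0336
offset [ 3.6  0.3 -1.8] rot [ 3.1413e+00 -1.7000e-03 -1.3000e-03] rel j1-aware
offset [ 3.6  0.3 -1.8] rot [-0.0002  0.0008 -0.0011] rel j1-aware
tcp [ 0.5519 -0.0588  0.0306] yang 0.1838 tilt [ 1.2e-03 -6.0e-04 -1.0e+00] gap 0.03360832692400134 F [-0.69  0.39 -1.12] t 14.55 j [-0.32  0.32  1.79 -0.    1.02 -0.51]
```

View pics/t15z.png

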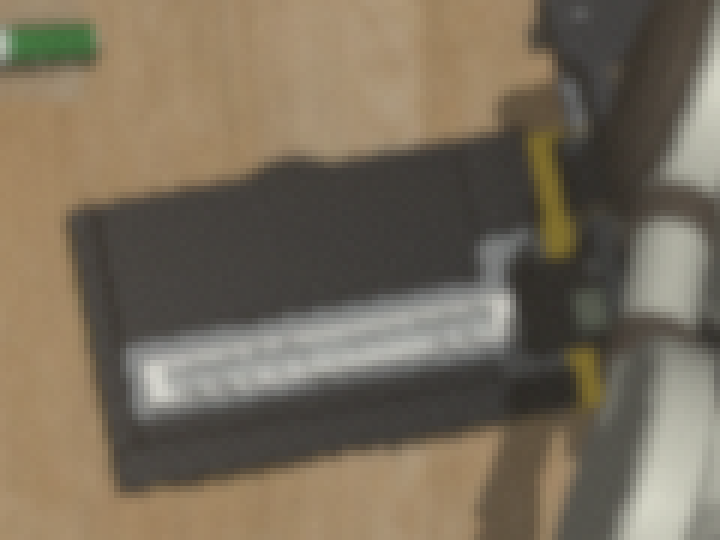

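View pics/s15z.png

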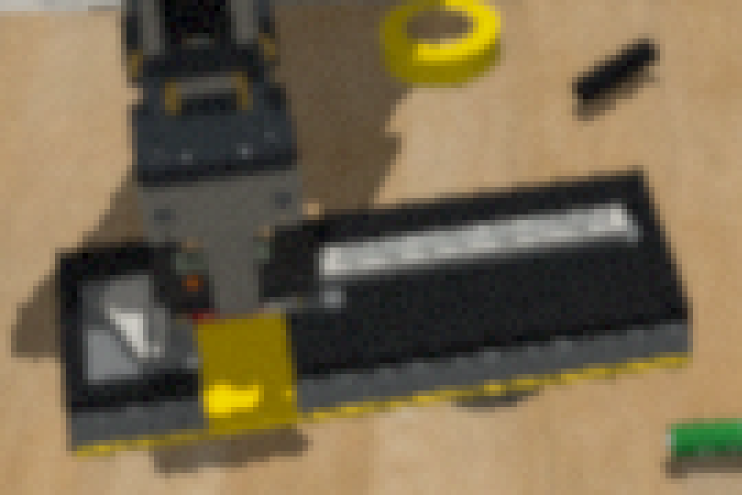

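```bash
python3 -m creep '[{"rot":[0,0,0],"offset":[1,0,0],"claw":0.75},{"rot":[0,0,0],"offset":[2,0,0],"claw":0.75},{"rot":[0,0,0],"offset":[2,0,0],"claw":0.75}]' 15
python3 -m creep '[{"rot":[0,0,0],"offset":[0.5,0,0],"claw":0.75},{"rot":[0,0,0],"offset":[1,0,0],"claw":0.75},{"rot":[0,0,0],"offset":[1,0,0],"claw":0.75}]' 15
```

```text
time_s: 14.95
tcp_pos: [0.5519, -0.0588, 0.0286]
ee_rot: [0.915, 1.569, -0.472]
force: [-0.3, -1.0, -2.4]
finger_gap: 0.0338
time_s: 15.25
tcp_pos: [0.5518, -0.0587, 0.0275]
ee_rot: [0.929, 1.57, -0.458]
force: [-0.0, -0.2, -1.3]
finger_gap: 0.0338
```

```bash
python3 -m creep '[{"rot":[0,0,0],"offset":[0.5,0,0],"claw":0.75},{"rot":[0,0,0],"offset":[0.5,0,0],"claw":0.75}]' 10
python3 -m creep '[{"rot":[0,0,0],"offset":[0,0,0],"claw":0.63},{"rot":[0,0,0],"offset":[0,0,0],"claw":0.6},{"rot":[0,0,0],"offset":[0,0,0],"claw":0.5},{"rot":[0,0,0],"offset":[0,0,0],"claw":0.4},{"rot":[0,0,0],"offset":[0,0,0],"claw":0.35},{"rot":[0,0,0],"offset":[0,0,0],"claw":0.35}]'
python3 - <<'E'
from h import *
go(*loc(TR,15,57),.027,TR[2])
s=snap('side','s16.png')
cv2.imwrite('pics/s16z.png',cv2.resize(s[170:260,135:270,::-1],None,fx=5.5,fy=5.5,interpolation=3))
E
```

```text
time_s: 15.45
tcp_pos: [0.5518, -0.0588, 0.027]
ee_rot: [0.922, 1.57, -0.465]
force: [-0.3, 0.2, -0.2]
finger_gap: 0.0341
time_s: 16.05
tcp_pos: [0.5519, -0.0588, 0.0271]
ee_rot: [0.929, 1.569, -0.458]
force: [0.4, -0.2, 0.3]
finger_gap: 0.0598
offset [ 0.1  0.3 -1.8] rot [ 3.1414e+00 -1.7000e-03 -1.3000e-03] rel j1-aware
offset [ 0.1  0.3 -1.8] rot [-0.0002  0.0008 -0.0011] rel j1-aware
tcp [ 0.5519 -0.0588  0.0271] yang 0.1839 tilt [ 1.2e-03 -6.0e-04 -1.0e+00] gap 0.05977374433050304 F [ 0.39 -0.22  0.32] t 16.05 j [-0.32  0.33  1.79 -0.    1.02 -0.51]
```

View pics/s16z.png

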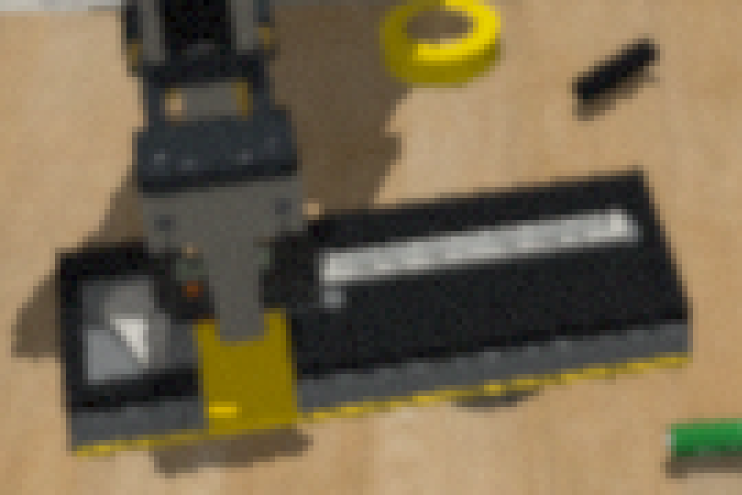

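Released; retreat upward, then to the side for a clear look.

```bash
python3 -m creep '[{"rot":[0,0,0],"offset":[-8,0,0],"claw":0.35},{"rot":[0,0,0],"offset":[-25,0,0],"claw":0.35},{"rot":[0,0,0],"offset":[-50,0,0],"claw":0.35},{"rot":[0,0,0],"offset":[-90,0,0],"claw":0.35},{"rot":[0,0,0],"offset":[-130,-10,20],"claw":0.35},{"rot":[0,0,0],"offset":[-150,-40,60],"claw":0.35},{"rot":[0,0,0],"offset":[-150,-70,100],"claw":0.35},{"rot":[0,0,0],"offset":[-150,-100,140],"claw":0.35},{"rot":[0,0,0],"offset":[-150,-130,180],"claw":0.35},{"rot":[0,0,0],"offset":[-150,-150,220],"claw":0.35},{"rot":[0,0,0],"offset":[-150,-170,260],"claw":0.35},{"rot":[0,0,0],"offset":[-150,-170,260],"claw":0.35}]'
python3 - <<'E'
from h import *
t=snap('top','t17.png');s=snap('side','s17.png')
cv2.imwrite('pics/t17z.png',cv2.resize(t[175:275,270:420,::-1],None,fx=5,fy=5,interpolation=3))
cv2.imwrite('pics/s17z.png',cv2.resize(s[170:270,135:285,::-1],None,fx=5,fy=5,interpolation=3))
overlay('top',t[:,:,::-1],TR,CAL,(270,175,420,275),5,'o17.png',zoff=.023)
E
```

```text
time_s: 17.3
tcp_pos: [0.4303, -0.3502, 0.178]
ee_rot: [0.253, 1.567, -1.14]
force: [0.2, 0.7, 0.8]
finger_gap: 0.0595
```

View pics/t17z.png

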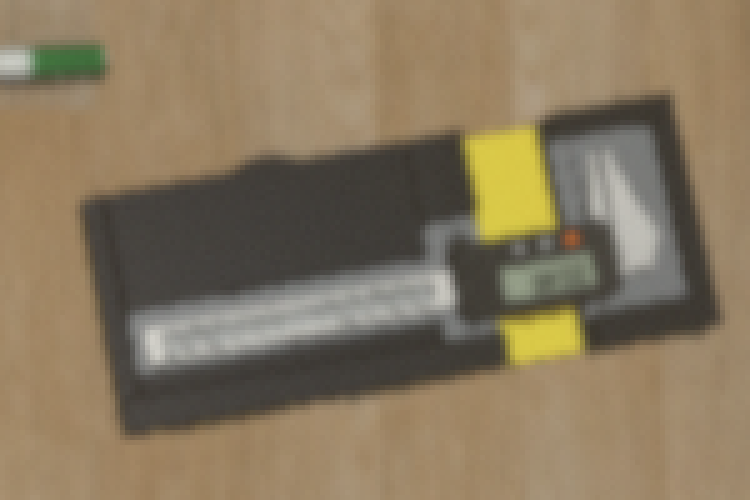

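View pics/s17z.png

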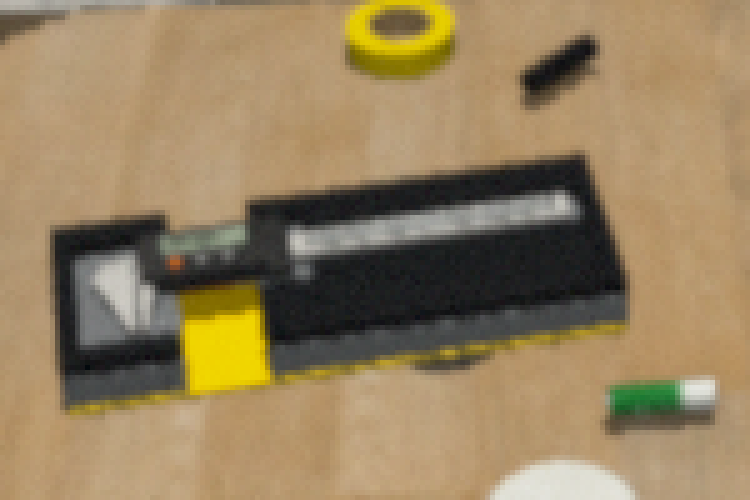

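View pics/o17.png

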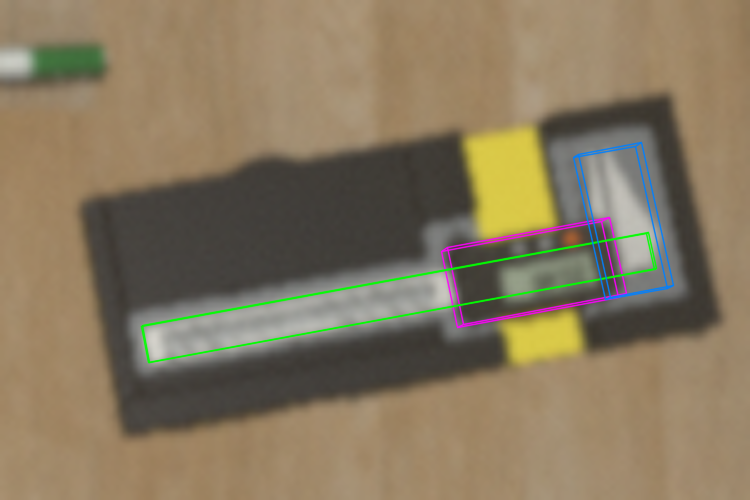

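View pics/s17.png

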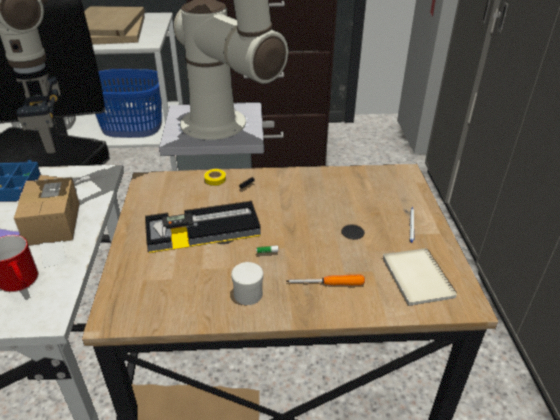

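```bash
python3 -c "
from rig import env
print(env.read_state()['force'].round(2)); print(env.close_job())"
```

```text
[0.02 0.71 0.75]
the job is handed in; nothing more can be done
None
```

I repacked the tray and handed the job in at about 17.4 s of the 64 s allowed. I laid the red battery lengthwise in the yellow-bottomed well. The caliper then went into its outline on top of it, display up and jaws in the wide end, with a 15 N grip, eased to 10 N just before letting go.

**Battery:** after I let go, both cameras showed it lying along the well below the grey floor. The caliper hides it in the last pictures, so that was my last view of it.

**Caliper:** in the last top picture it lies within about 2 mm of its seat and is aligned with the outline. Its weight came off the gripper at the expected seating height, so it was not dropped or pressed. The side picture shows it flat inside the rim.

**Other objects and arm:** in the last pictures the green battery, jar and screwdriver are where they were at the start. The arm is clear, with under 1 N on the tool.

**Disagreement:** fitted separately, the two cameras put the tray about 9 mm apart in x and the battery about 5 mm apart. I went by the top camera because its pixels are finer. The clean fits in the well and outline, with no contact force, bear that out.

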